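# Pin the lamp socket's swivel with its guide rod

### The arm

A 6-joint arm with a two-finger parallel gripper is mounted at the origin on the work surface. World frame = base frame: x ahead of the robot, y to its left, z up, the work surface at z = 0. Lengths are in m, angles in degrees, forces in N, time in s.
With the tool pointing down it reaches from about 0.3 to 0.75 m from the base axis. Payload 8.5 kg.
Tool frame: the origin (TCP) lies midway between the tips of the shut fingers; the grasp point (between the pads) lies 19 mm behind it (env.grip_depth is the distance from the TCP to the grasp point, in m); y points along the fingers, x is the direction in which the jaws open and shut, and the axes are right-handed (so a half turn about y gives the same grasp; the last joint's range is limited). The gripper opens to 85 mm and grips with 20 to 120 N. Pads are 22 mm wide; open, the fingers measure 114 mm over their backs; the gripper's body (76 mm by 85 mm) begins 54 mm behind the grasp point. The pads swing forward as they close: fully open they stand 13 mm farther back than shut.
Start: joints at [64.727, 21.807, 74.336, -0, 83.858, -12.336], TCP at [0.123, 0.536, 0.231] pointing down, gripper open.
Joint ranges: [-178.18, 178.18], [-50.72, 133.34], [12.68, 142.11], [-81.47, 261.47], [9.98, 163.14], [-165.26, 165.26]. Speed limits (degrees/s): [136.94, 136.94, 180, 180, 180, 180].

### API

Orientations are given as a 3x3 rotation matrix whose columns are the frame's x, y, z axes.
In Python, from rig import env gives the robot as it stands.
- The arm moves only by the shell command python3 -m inch 'ROWS' [FORCE]. ROWS is JSON, a list that holds one entry, the list of rows, each a list of 7 numbers: the gripper command: -1 is shut, 1 is fully open, values between are in proportion, then the shift along the world's x, y, z in cm, then the turn, a rotation vector about the world's x, y, z in degrees. In form: [[[grip, dx, dy, dz, rx, ry, rz], ...]]. A call has 1 to 20 rows; each row is the pose to reach, as a shift and turn from the pose commanded when the call began; what a row does not reach only later rows make up. A row lasts 1/8 s, in which the tool goes at most 62.5 mm and 10.7 degrees, less where a joint would pass 70% of its speed; a pose out of reach is approached as far as the arm can. A call with a gripper value outside its range is refused whole. The fingers move at their own pace and stop on an object; FORCE is the grip in N (left out, the last holds). Time passes only in rows, so rows that repeat a pose let the fingers close. It gives the time, the measured TCP pose, the force and the opening at its end, in the units of the state.
- env.observe(): the state, without advancing time (a new reading comes with each control period).
- env.get_image(name): name is "scene" or "top" or "wrist"; returns a dict with "frame" (420x560x3 uint8, red, green, blue), "mtx" (3x3 intrinsics, pixels), "rvec" (rotation vector, rad) and "tvec" (3), from world to camera coordinates, as OpenCV has them. Camera axes: x right, y down, z forward; pixel columns grow to the right and rows downward; lengths in m; the calibration is good to about 2 mm. A picture is of the moment at which its call begins. There is no depth.
- env.close_job(): hands the job in, once; it reports no verdict.
The state is a dict: "time_s": time; "q": joint angles; "qvel": joint speeds; "joint_efforts": joint torques, N m; "position": TCP position; "tool_rot": TCP orientation; "ft_force": force on the tool from outside, world axes, zero at the start; "wrist_torque": the same for the moment, N m; "grip_width": finger opening in m.
Only numpy, scipy, OpenCV 4.12 (cv2) and the standard library are available. Lean on these libraries where they do the work, as an engineer would, in place of code of your own. Each camera call takes 0.05 s, during which the arm holds its last target.

### The job

Turn the swivelling lamp socket round (it has a black upright handle) until its lug comes up against the red stop, so that the lug's brass bushing stands straight under the bushing on the stand's arm. Then lift the steel guide rod with the red grip out of the white rack and thread it straight down through the upper bushing and on through the lower one, until its tip stands out below the lower bushing but does not touch the base plate. Finish while still holding the rod there, upright and carried only by the gripper, ready for a colleague to tighten the clamp screw, and leave all the other glassware and things on the bench where they are.

Things in the scene. Friction and masses are not known exactly. Their poses are not given: they have to be found in the camera images.
- stand: Fixed dark steel lamp stand. Origin on the swivel axis at the bench surface; z up; x points to the arm's bushing and back post. Round base plate 210 mm across, top 12 mm up; back post 24 x 34 mm at x = 128 mm, 120 mm high; its arm carries a brass bushing block (36 x 36 mm, 98 to 120 mm up) at x = 75 mm. Red stop 12 mm wide at x = 78, y = 24 mm, 58 mm high.
- upper_mouth (a point): Centre of the upper rim of the upper (fixed) bushing, 120 mm above the bench. Upright bore 13 mm across and 22 mm long, with a 4 mm chamfer round its mouth.
- lower_mouth (a point): Centre of the upper rim of the lower bushing, in the swivel's lug, 65 mm above the bench and 75 mm from the swivel axis. Bore 13 mm across, 20 mm long (lower end 33 mm above the base plate), mouth chamfered 4 mm. It turns with the swivel and is straight under the upper bushing when joint swivel is 0.
- handle (a point): Point on the axis of the black upright handle, a round grip 16 mm across, from 90 to 132 mm above the bench; this point is 115 mm up. It stands 75 mm from the swivel axis, opposite the lug, and turns with the swivel. The brass lamp socket on the axis is up to 34 mm across above 45 mm height and ends 88 mm above the bench.
- swivel (a joint): Angle of the swivel in rad: 0 with the lug against the red stop (it goes no further), at most 1.6. It grows clockwise seen from above: move the handle counter-clockwise to bring it to 0. At angle q the handle stands at angle pi - q from the stand's x axis. Stiff enough to stay where it is left (about 2 N at the handle).
- rod: Steel guide rod standing upright in one of the rack's three holes: 10 mm across, 130 mm from its tip up to the grip, the lowest 6 mm tapered to 7 mm; on top a red square grip, 18 x 18 x 36 mm, its sides along the rod's x and y. About 0.11 kg. Origin at the centre of the tip, z up along the rod.
- rod_grip (a point): Centre of the rod's red grip, 148 mm above its tip.
- rod_tip (a point): Centre of the rod's lower end.
- rack: White ceramic test tube rack, fixed, 60 mm (its x) by 160 mm (its y), 70 mm high. Origin at the centre of its underside. Three upright holes 11 mm across and 60 mm deep in a row at y = -50, 0 and 50 mm. The rod's grip is square to the rack within 0.15 rad. A rod may lean a little in its hole (up to 0.03 rad).
- glass_rod_a: Green glass stirring rod, 9 mm across and 125 mm long, standing in a hole of the rack; to be left alone. Origin at its lower end.
- glass_rod_b: The other glass stirring rod, the same; to be left alone. Origin at its lower end.
- jar: Squat green glass specimen jar, 72 mm across, 85 mm high; bystander. Origin at the centre of its underside.
- funnel: Black bakelite funnel standing mouth down, 90 mm across, 95 mm high; bystander. Origin at the centre of its underside.
- mortar: White ceramic bowl, 100 mm across, 55 mm high; bystander. Origin at the centre of its underside.
- reagent: Amber bottle, 60 mm across, 130 mm high; bystander. Origin at the centre of its underside.
- bulb_box: Cardboard bulb box, 65 x 65 x 100 mm; bystander. Origin at the centre of its underside.
Not all that is in view belongs to the job. There is more than one size of the rod; the job needs the smaller.

How it is judged:
By the outcome, as a careful person would: the job done as asked, in the order asked, and still so for the second after the job is handed in, while the arm keeps its last pose, push and grip.
It also fails if it takes over 67 s, if anything falls off the work surface, if the arm or the gripper's body presses on something with over 40 N, if the wrist force passes 120 N, or if a joint passes its speed limit or range.

## Working session

There is one attempt and no reset: what is moved stays moved. The work goes in short steps, Python scripts to look and compute and a shell command to move; the robot and the scene stay as the last step left them, time stands still between calls to the robot, and variables do not carry over. Pictures are saved under pics/ and viewed, and the job is handed in when it is done.

```bash
ls; mkdir -p pics; python3 - <<'E'
from rig import env
import cv2
for n in ["scene","top","wrist"]:
    d=env.get_image(n); cv2.imwrite(f"pics/{n}0.png",d["frame"][:,:,::-1])
    print(n,d["mtx"].round(1).tolist(),d["rvec"].round(4),d["tvec"].round(4))
print(env.observe(),env.grip_depth)
E
```

```text
pics
scene [[411.5, 0.0, 279.6], [0.0, 411.5, 212.5], [0.0, 0.0, 1.0]] [ 0.873   2.7246 -0.8307] [ 0.4898 -0.2036  1.4277]
top [[528.9, 0.0, 280.1], [0.0, 528.9, 207.6], [0.0, 0.0, 1.0]] [ 2.1831 -2.1449  0.1395] [-0.0512  0.5808  1.646 ]
wrist [[338.9, 0.0, 277.1], [0.0, 338.9, 207.8], [0.0, 0.0, 1.0]] [-2.2444 -1.7879 -0.2951] [-0.5498 -0.0422  0.381 ]
{'time_s': 0.15, 'q': array([ 6.47269656e+01,  2.18348781e+01,  7.43738031e+01,  7.64419721e-04,
        8.38589407e+01, -1.23358596e+01]), 'qvel': array([ 0.07278743, -0.06767877, -0.08269372,  0.00407804, -0.03209974,
        0.00127644]), 'joint_efforts': array([ 2.47676835e-03, -4.48625028e+01, -2.31343281e+01, -2.19525223e-04,
        3.82501690e-03,  8.19674312e-06]), 'position': array([0.12303368, 0.53582439, 0.23083353]), 'tool_rot': array([[ 2.23883619e-01, -5.15871289e-04, -9.74615749e-01],
       [ 9.74615207e-01, -1.06159415e-03,  2.23884056e-01],
       [-1.15014174e-03, -9.99999303e-01,  2.65102462e-04]]), 'ft_force': array([ 0.05989288,  0.06481852, -0.42183094]), 'wrist_torque': array([ 0.00151716,  0.01586946, -0.006607  ]), 'grip_width': 0.08551164905740083} 0.0187
```

View pics/scene0.png

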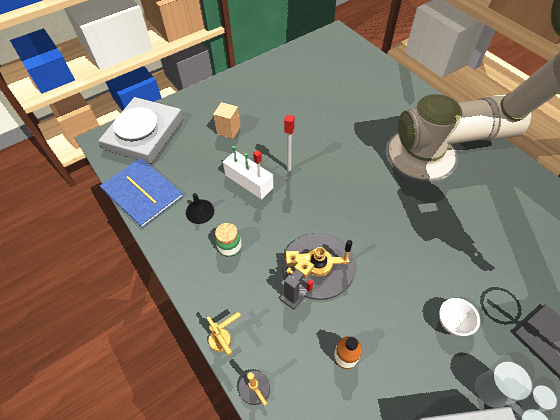

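View pics/top0.png

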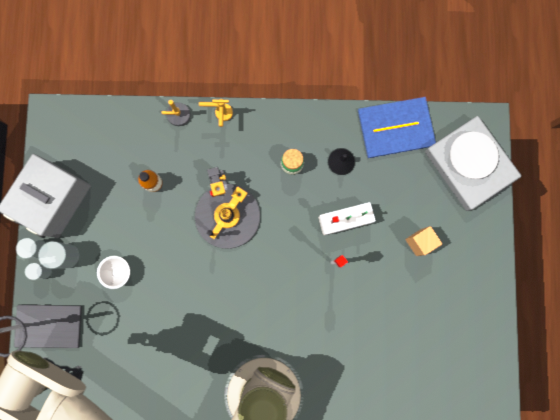

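View pics/wrist0.png

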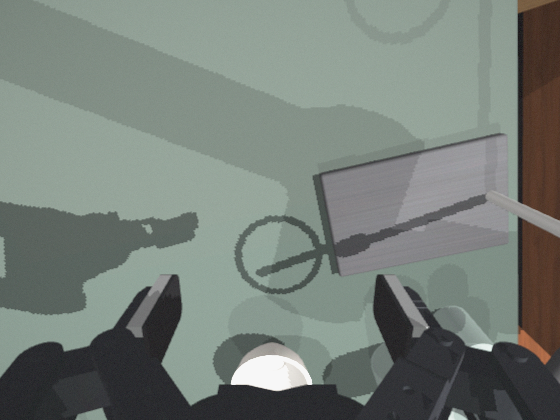

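Scene: stand at about (318,262) scene / (227,215) top. There are two red-grip rods: a big free-standing one at scene (289,125–170) / top (340,261), and a smaller one in the white rack at scene (257,157) / top (336,219). The rack one fits: it is smaller and stands in the rack. I'll enlarge to confirm and measure.

```bash
cat > h.py <<'E'
import numpy as np, cv2
from rig import env
def cam(n):
    d=env.get_image(n); return d
def proj(d,P):
    p,_=cv2.projectPoints(np.array(P,float).reshape(-1,1,3),d["rvec"],d["tvec"],d["mtx"],None); return p.reshape(-1,2)
def ray(d,uv):
    R=cv2.Rodrigues(d["rvec"])[0]; c=-R.T@d["tvec"].ravel()
    v=R.T@np.linalg.inv(d["mtx"])@np.array([uv[0],uv[1],1.]); return c,v
def atz(d,uv,z):
    c,v=ray(d,uv); return c+v*(z-c[2])/v[2]
def crop(d,name,x0,y0,w,h,s,pts=None):
    im=d["frame"][:,:,::-1][y0:y0+h,x0:x0+w]; im=cv2.resize(im,None,fx=s,fy=s,interpolation=cv2.INTER_CUBIC)
    if pts is not None:
        for u,v in pts: cv2.circle(im,(int((u-x0+.5)*s),int((v-y0+.5)*s)),2,(255,0,255),-1)
    cv2.imwrite(f"pics/{name}.png",im)
E
python3 - <<'E'
from h import *
t=cam("top"); s=cam("scene")
crop(t,"t1",180,140,220,140,3.6)
crop(s,"s1",180,90,190,220,2.7)
E
```

```text
(no output)
```

View pics/t1.png

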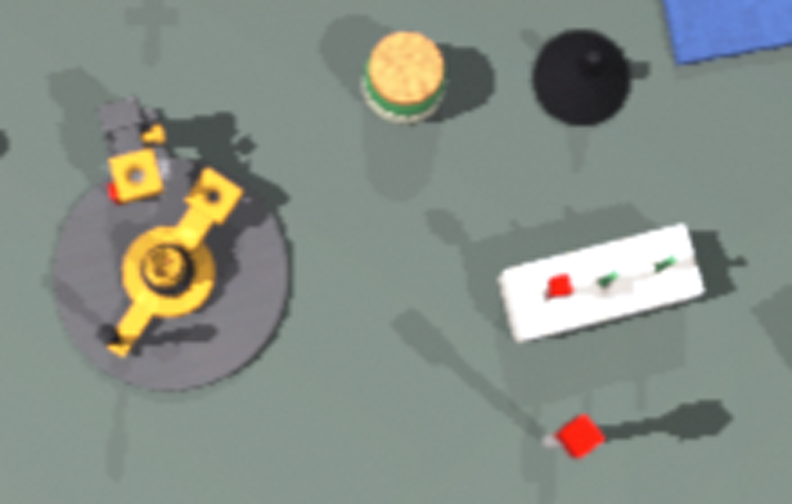

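View pics/s1.png

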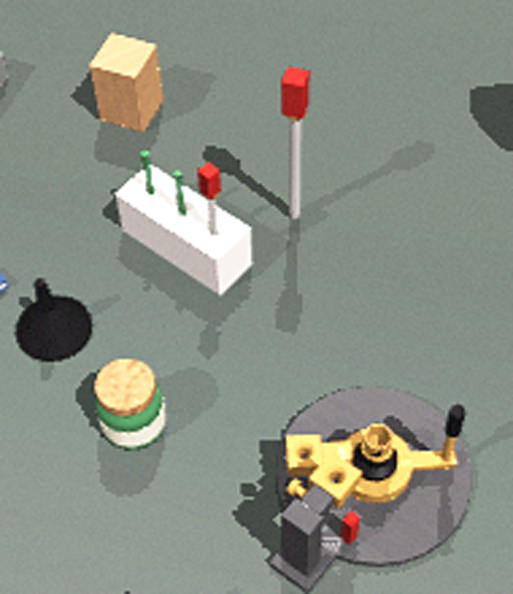

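```bash
cat >> h.py <<'E'
def tri(d1,u1,d2,u2):
    c1,v1=ray(d1,u1);c2,v2=ray(d2,u2);v1/=np.linalg.norm(v1);v2/=np.linalg.norm(v2)
    A=np.stack([v1,-v2],1);k=np.linalg.lstsq(A,c2-c1,rcond=None)[0]
    a=c1+v1*k[0];b=c2+v2*k[1];return (a+b)/2,np.linalg.norm(a-b)
E
python3 - <<'E'
from h import *
t=cam("top"); s=cam("scene")
T=lambda x,y:(180+x/3.6-.5,140+y/3.6-.5); S=lambda x,y:(180+x/2.7-.5,90+y/2.7-.5)
for n,a,b,z in [("upper",(135,175),(338,477),.12),("lower",(212,195),(305,453),.065),("handle",(106,335),(456,410),.132),("base",(171,273),(374,476),.012),("socket",(165,267),(378,432),.088),("griptop",(560,284),(208,170),.176)]:
    print(n,*[x.round(4) for x in (atz(t,T(*a),z),atz(s,S(*b),z),*tri(t,T(*a),s,S(*b)))])
E
```

```text
upper [0.6274 0.1515 0.12  ] [0.6268 0.1528 0.12  ] [0.627  0.1521 0.1193] 0.0014
lower [0.6196 0.0904 0.065 ] [0.6198 0.091  0.065 ] [0.6196 0.0905 0.0642] 0.0003
handle [0.4915 0.1699 0.132 ] [0.493  0.1668 0.132 ] [0.4925 0.1685 0.1333] 0.0033
base [0.5564 0.1289 0.012 ] [0.5596 0.1341 0.012 ] [0.5568 0.1303 0.0027] 0.0015
socket [0.5535 0.1271 0.088 ] [0.5529 0.1244 0.088 ] [0.5537 0.1262 0.0914] 0.0015
griptop [ 0.5361 -0.2001  0.176 ] [ 0.5366 -0.2027  0.176 ] [ 0.5367 -0.2006  0.1778] 0.002
```

Crop confirms it: the small rod is in the rack end hole at top (335.6,219), with two green glass rods in the other holes. Swivel axis is at about (0.556,0.130), stand x axis at 17.1°, swivel at about 49°, handle at (0.492,0.169). Moving over the handle and down.

```bash
python3 -m inch '[[[1,18,-18,2,0,0,0],[1,18,-18,2,0,0,0],[1,18,-18,2,0,0,0],[1,18,-18,2,0,0,0],[1,36.9,-36.7,2,0,0,0],[1,36.9,-36.7,2,0,0,0],[1,36.9,-36.7,2,0,0,0],[1,36.9,-36.7,2,0,0,0],[1,36.9,-36.7,2,0,0,0],[1,36.9,-36.7,-3,0,0,0],[1,36.9,-36.7,-3,0,0,0],[1,36.9,-36.7,-3,0,0,0]]]' 25; python3 - <<'E'
from h import *
t=cam("top"); s=cam("scene");w=cam("wrist")
crop(t,"t2",180,140,140,140,4);crop(s,"s2",230,180,170,140,4)
cv2.imwrite("pics/w2.png",w["frame"][:,:,::-1]); o=env.observe(); print(o["position"],o["tool_rot"].round(3))
print(proj(w,[[.4923,.1695,.132],[.4923,.1695,.09]]))
E
```

```text
time_s: 1.85
position: [0.4924, 0.1697, 0.2029]
tool_rot: [[0.223, 0.002, -0.975], [0.975, 0.0, 0.223], [0.001, -1.0, -0.002]]
ft_force: [-0.3, 0.7, 0.9]
grip_width: 0.0851
[0.49251976 0.16952238 0.20299192] [[ 0.223  0.003 -0.975]
 [ 0.975  0.     0.223]
 [ 0.001 -1.    -0.003]]
[[276.2653407  221.09124753]
 [276.3077392  201.90112261]]
```

View pics/w2.png

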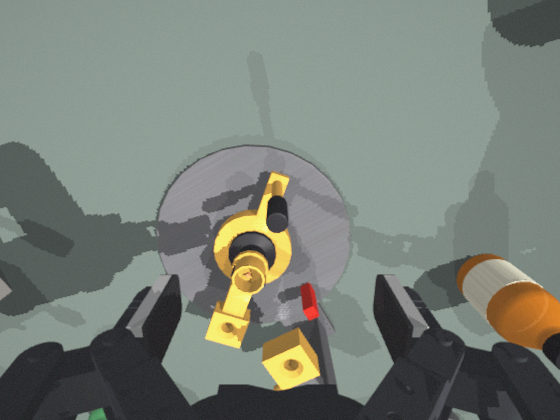

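View pics/s2.png

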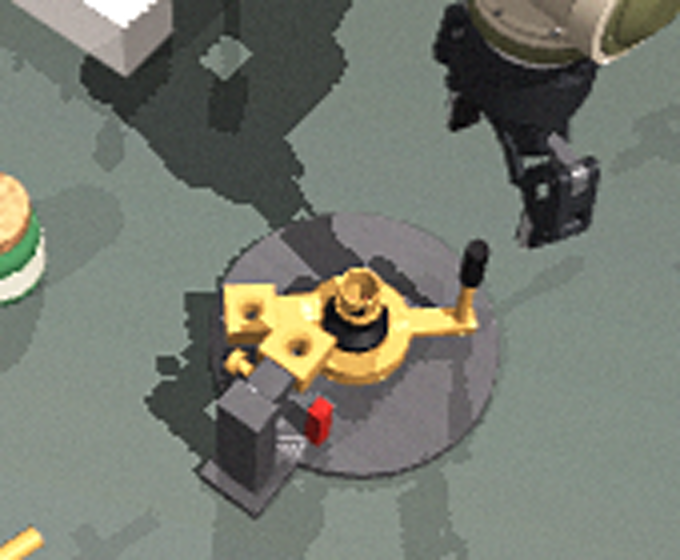

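The wrist view shows the handle at (277,213) between the fingers, matching the projection. Descend and grip.

```bash
python3 -m inch '[[[1,0,0,-5,0,0,0],[1,0,0,-10.4,0,0,0],[1,0,0,-10.4,0,0,0],[-1,0,0,-10.4,0,0,0],[-1,0,0,-10.4,0,0,0],[-1,0,0,-10.4,0,0,0],[-1,0,0,-10.4,0,0,0],[-1,0,0,-10.4,0,0,0],[-1,0,0,-10.4,0,0,0]]]' 25
python3 - <<'E'
import numpy as np
for a in np.arange(148.2,203,5):
    r=np.radians([a,148.2]);print(round(a-148.2),(7.5*(np.cos(r[0])-np.cos(r[1]))).round(2),(7.5*(np.sin(r[0])-np.sin(r[1]))).round(2))
E
```

```text
time_s: 3.12
position: [0.4923, 0.1691, 0.0981]
tool_rot: [[0.224, 0.001, -0.975], [0.975, 0.0, 0.224], [0.0, -1.0, -0.001]]
ft_force: [-1.8, 1.2, 6.6]
grip_width: 0.0151
0 0.0 0.0
5 -0.32 -0.57
10 -0.59 -1.17
15 -0.81 -1.78
20 -0.97 -2.42
25 -1.07 -3.06
30 -1.12 -3.72
35 -1.11 -4.37
40 -1.05 -5.02
45 -0.93 -5.66
50 -0.75 -6.29
```

```bash
python3 -m inch '[[[-1,-0.32,-0.57,0,0,0,3],[-1,-0.59,-1.17,0,0,0,6],[-1,-0.81,-1.78,0,0,0,9],[-1,-0.97,-2.42,0,0,0,12],[-1,-1.07,-3.06,0,0,0,15],[-1,-1.12,-3.72,0,0,0,18],[-1,-1.11,-4.37,0,0,0,21],[-1,-1.05,-5.02,0,0,0,24],[-1,-0.98,-5.4,0,0,0,27],[-1,-0.93,-5.66,0,0,0,28],[-1,-0.93,-5.66,0,0,0,28]]]'
python3 - <<'E'
from h import *
t=cam("top"); s=cam("scene");w=cam("wrist")
crop(s,"s3",230,180,170,140,4)
cv2.imwrite("pics/w3.png",w["frame"][:,:,::-1]); o=env.observe(); print(o["ft_force"])
E
```

```text
time_s: 4.5
position: [0.4816, 0.1127, 0.0979]
tool_rot: [[-0.261, -0.002, -0.965], [0.965, 0.0, -0.261], [0.001, -1.0, 0.002]]
ft_force: [-8.2, 2.0, 9.8]
grip_width: 0.0154
[-7.2888221   1.5211063  10.33001367]
```

View pics/s3.png

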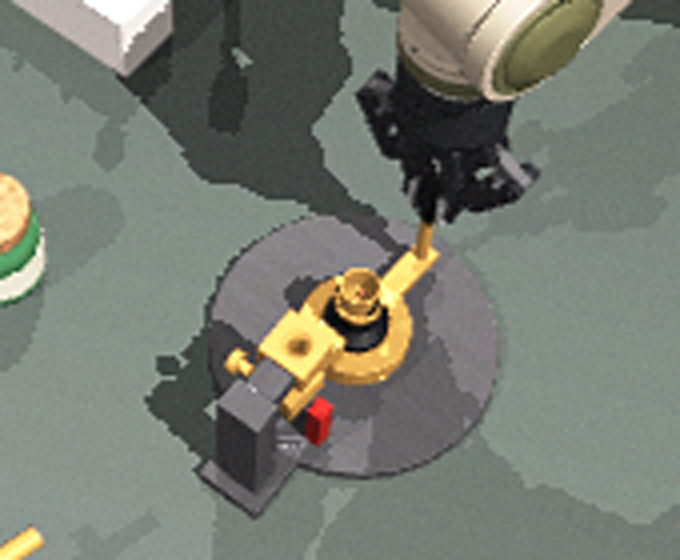

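View pics/w3.png

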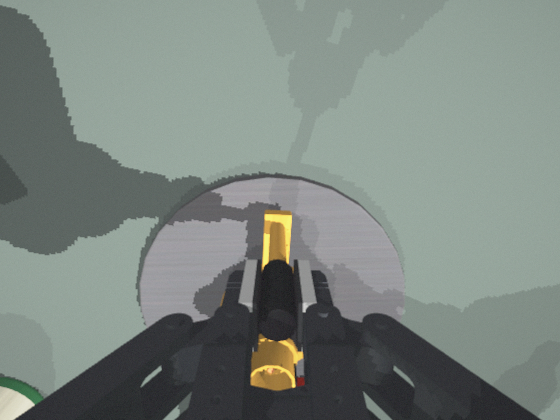

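```bash
python3 -m inch '[[[-1,0.04,-0.2,0,0,0,0],[-1,0.08,-0.35,0,0,0,0],[-1,0.08,-0.35,0,0,0,0]]]'; python3 -m inch '[[[-1,0.03,-0.12,0,0,0,0],[-1,0.03,-0.12,0,0,0,0]]]';python3 -m inch '[[[-1,0.03,-0.12,0,0,0,0],[-1,0.03,-0.12,0,0,0,0]]]'
```

```text
time_s: 5.03
position: [0.4826, 0.1094, 0.0978]
tool_rot: [[-0.26, -0.002, -0.965], [0.965, 0.001, -0.26], [0.001, -1.0, 0.002]]
ft_force: [-6.8, 1.6, 8.9]
grip_width: 0.0152
time_s: 5.28
position: [0.4829, 0.1082, 0.0978]
tool_rot: [[-0.261, -0.002, -0.965], [0.965, 0.001, -0.261], [0.001, -1.0, 0.002]]
ft_force: [-6.2, 2.8, 7.8]
grip_width: 0.015
time_s: 5.52
position: [0.4831, 0.1071, 0.0978]
tool_rot: [[-0.261, -0.002, -0.965], [0.965, 0.001, -0.261], [0.001, -1.0, 0.002]]
ft_force: [-6.4, 3.6, 7.5]
grip_width: 0.0152
```

```bash
for i in 1 2 3; do python3 -m inch '[[[-1,0.03,-0.12,0,0,0,0],[-1,0.03,-0.12,0,0,0,0]]]' | egrep "posi|force|width"; done
```

```text
position: [0.4831, 0.107, 0.0978]
ft_force: [-7.4, 10.0, 9.4]
grip_width: 0.0152
position: [0.4831, 0.1069, 0.0978]
ft_force: [-8.0, 18.0, 9.4]
grip_width: 0.0152
position: [0.483, 0.1068, 0.0977]
ft_force: [-8.2, 24.9, 10.5]
grip_width: 0.0155
```

The force rises while the position stays put, so the lug is against the stop. Release and rise.

```bash
python3 -m inch '[[[1,0,0.1,0,0,0,0],[1,0,0.2,0,0,0,0],[1,0,0.2,0,0,0,0],[1,0,0.2,0,0,0,0],[1,0,0.2,6,0,0,0],[1,0,0.2,11,0,0,0],[1,-5,-10,16,0,0,0],[1,-5,-15,16,0,0,0],[1,-5,-20,16,0,0,0],[1,-5,-20,16,0,0,0]]]'
python3 - <<'E'
from h import *
t=cam("top"); s=cam("scene")
a=np.array([.556,.130]);
crop(t,"t4",180,140,200,140,4);crop(s,"s4",200,100,200,220,2.7)
o=env.observe(); print(o["q"].round(1),o["tool_rot"].round(3).tolist())
E
```

```text
time_s: 7.52
position: [0.4346, -0.0998, 0.2579]
tool_rot: [[-0.257, 0.001, -0.966], [0.966, -0.001, -0.257], [-0.001, -1.0, -0.001]]
ft_force: [0.6, 0.5, -0.6]
grip_width: 0.0851
[ -28.2   10.1   86.7   -0.    83.2 -133. ] [[-0.256, 0.001, -0.967], [0.967, -0.001, -0.256], [-0.001, -1.0, -0.0]]
```

View pics/t4.png

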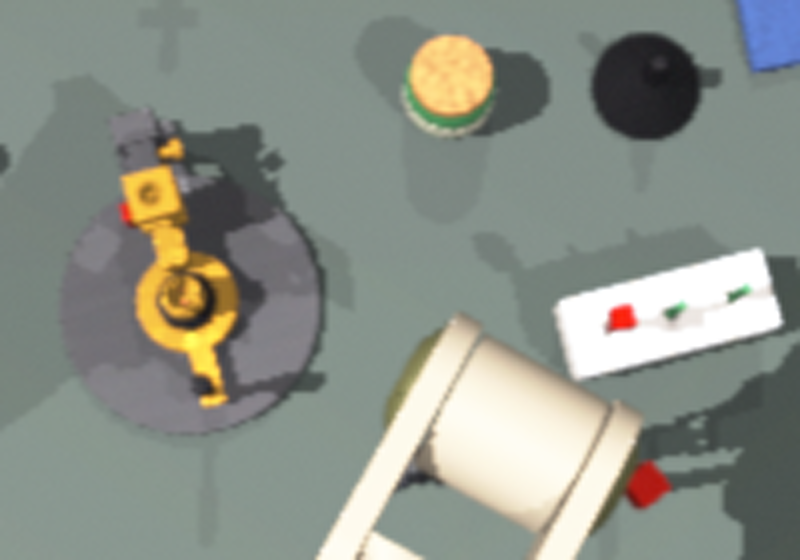

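View pics/s4.png

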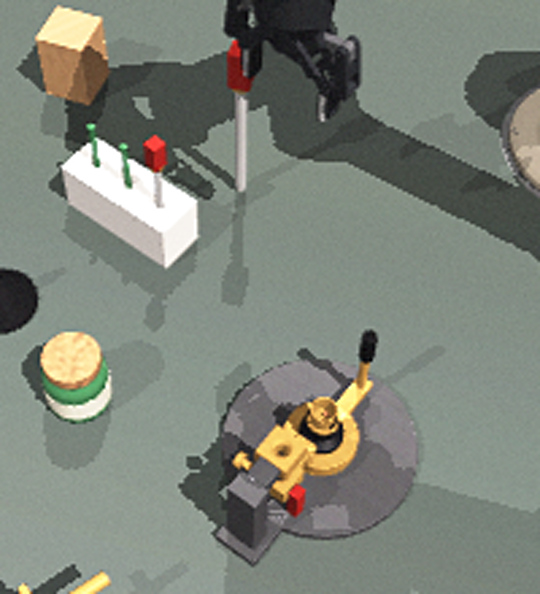

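Swivel is now aligned: lug under the upper bushing, which is at t4 (151,195). Next, measure the tall bystander rod, the rack orientation and my clearance.

```bash
python3 - <<'E'
from h import *
t=cam("top"); s=cam("scene")
T=lambda x,y:(180+x/3.6-.5,140+y/3.6-.5); S=lambda x,y:(180+x/2.7-.5,90+y/2.7-.5)
print("big",tri(t,T(581,436),s,S(295,74)), atz(s,S(295,217),0))
c=[atz(t,T(*p),.07)[:2] for p in [(500,270),(685,225),(704,295),(520,341)]]
print(np.round(c,4), np.mean(c,0), np.degrees(np.arctan2(*((c[0]-c[1])[::-1]))),np.degrees(np.arctan2(*((c[3]-c[2])[::-1]))))
for p in [(560,286),(607,281),(665,264)]: print(atz(t,T(*p),.135))
E
```

```text
big (array([ 0.41360995, -0.20998665,  0.24153814]), np.float64(0.0019036421697634944)) [ 0.41282792 -0.21105793  0.        ]
[[ 0.5581 -0.1602]
 [ 0.6002 -0.3204]
 [ 0.5396 -0.3366]
 [ 0.497  -0.1779]] [ 0.54874395 -0.24877415] 104.74107477328918 105.01955828448926
[ 0.53863252 -0.20478389  0.135     ]
[ 0.54350092 -0.24377158  0.135     ]
[ 0.55855767 -0.29196312  0.135     ]
```

```bash
python3 -m inch '[[[1,5,0,2,0,0,-10],[1,10.2,0,2,0,0,-20],[1,10.2,-5,2,0,0,-30],[1,10.2,-10.1,2,0,0,-40],[1,10.2,-10.1,2,0,0,-50],[1,10.2,-10.1,2,0,0,-60],[1,10.2,-10.1,2,0,0,-70],[1,10.2,-10.1,0,0,0,-80],[1,10.2,-10.1,0,0,0,-90],[1,10.2,-10.1,0,0,0,-90],[1,10.2,-10.1,0,0,0,-90]]]'
python3 - <<'E'
from h import *
w=cam("wrist");cv2.imwrite("pics/w5.png",w["frame"][:,:,::-1])
P=[.5367,-.2006]
print(proj(w,[[*P,.176],[*P,.14]]))
E
```

```text
time_s: 9.1
position: [0.5374, -0.1973, 0.2574]
tool_rot: [[0.965, 0.0, -0.264], [0.264, -0.0, 0.965], [0.0, -1.0, -0.0]]
ft_force: [-0.8, -0.2, -0.6]
grip_width: 0.0854
[[274.43042465 220.83862901]
 [274.75030566 204.86337181]]
```

View pics/w5.png

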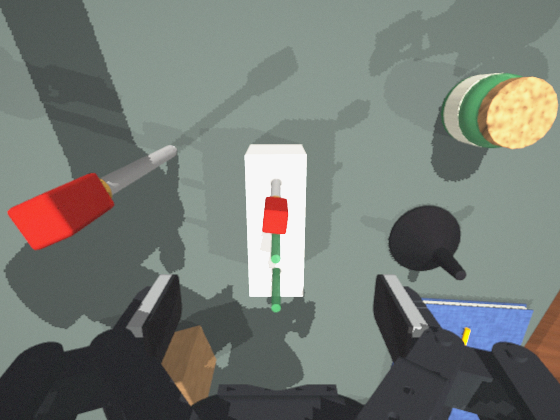

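```bash
python3 - <<'E'
from h import *
w=cam("wrist");crop(w,"w6",230,140,90,180,4 and 3.3)
crop(w,"w7",250,170,50,80,7)
E
```

```text
(no output)
```

View pics/w7.png

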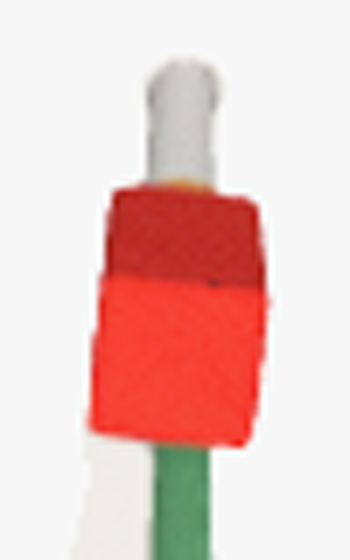

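View pics/w6.png

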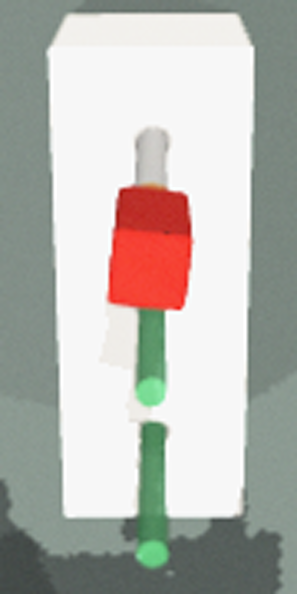

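```bash
python3 - <<'E'
from h import *
w=cam("wrist"); W=lambda x,y:(250+x/7-.5,170+y/7-.5)
c=np.array([atz(w,W(*p),.176)[:2] for p in [(104,280),(268,292),(247,445),(92,430)]])
print(c.round(4),c.mean(0))
for i,j in [(0,1),(3,2),(0,3),(1,2)]:
    d=c[j]-c[i];print(np.degrees(np.arctan2(d[1],d[0])),np.linalg.norm(d))
print("hole end",atz(w,W(184,130),.07), env.observe()["position"])
E
```

```text
[[ 0.5276 -0.1946]
 [ 0.5437 -0.1915]
 [ 0.5462 -0.2081]
 [ 0.5305 -0.2107]] [ 0.53699173 -0.20122226]
10.790149335332991 0.016479091983562625
9.237171252702502 0.015957644068838067
-79.78517250842474 0.016304610224672337
-81.57419960514778 0.016750520391257958
hole end [ 0.53856167 -0.2059609   0.07      ] [ 0.53723361 -0.19783343  0.25746421]
```

```bash
python3 -m inch '[[[1,0,-0.33,0,0,0,-5.5],[1,0,-0.33,-5,0,0,-5.5],[1,0,-0.33,-8,0,0,-5.5],[1,0,-0.33,-8,0,0,-5.5]]]'
python3 - <<'E'
from h import *
w=cam("wrist");cv2.imwrite("pics/w8.png",w["frame"][:,:,::-1])
E
```

```text
time_s: 9.75
position: [0.5364, -0.201, 0.1757]
tool_rot: [[0.986, -0.004, -0.167], [0.167, 0.002, 0.986], [-0.003, -1.0, 0.003]]
ft_force: [-0.7, -0.8, -0.3]
grip_width: 0.0856
```

View pics/w8.png

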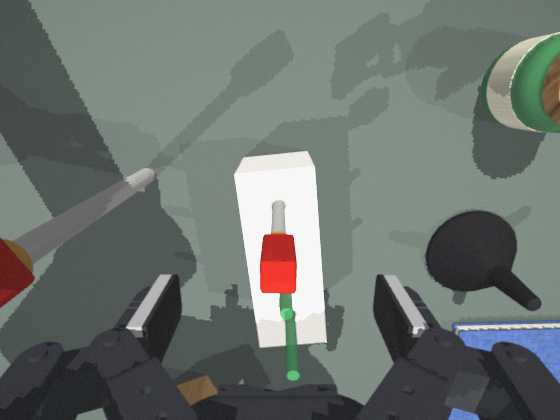

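The grip is square to the jaws and centred at (278,264). Descend and close.

```bash
python3 -m inch '[[[1,0,0,-3.7,0,0,0],[1,0,0,-3.7,0,0,0],[-1,0,0,-3.7,0,0,0],[-1,0,0,-3.7,0,0,0],[-1,0,0,-3.7,0,0,0],[-1,0,0,-3.7,0,0,0],[-1,0,0,-3.7,0,0,0],[-1,0,0,-3.7,0,0,0]]]' 50
python3 - <<'E'
from h import *
w=cam("wrist");cv2.imwrite("pics/w9.png",w["frame"][:,:,::-1])
E
```

```text
time_s: 10.8
position: [0.5373, -0.2015, 0.1409]
tool_rot: [[0.986, 0.001, -0.166], [0.166, -0.001, 0.986], [0.001, -1.0, -0.001]]
ft_force: [-0.8, 0.2, 4.9]
grip_width: 0.0174
```

View pics/w9.png

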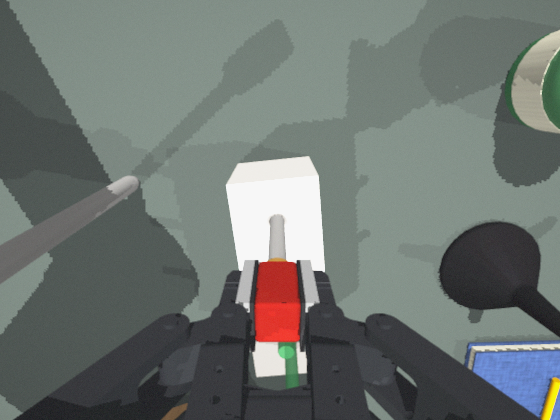

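```bash
python3 -m inch '[[[-1,0,0,1,0,0,0],[-1,0,0,2,0,0,0],[-1,0,0,3.5,0,0,0],[-1,0,0,5,0,0,0],[-1,0,0,7,0,0,0],[-1,0,0,9,0,0,0],[-1,0,0,12,0,0,0],[-1,0,0,15,0,0,0],[-1,0,0,15.5,0,0,0],[-1,0,0,15.5,0,0,0],[-1,0,0,15.5,0,0,0],[-1,0,0,15.5,0,0,0]]]'
python3 - <<'E'
from h import *
t=cam("top");s=cam("scene");w=cam("wrist");cv2.imwrite("pics/w10.png",w["frame"][:,:,::-1])
crop(s,"s10",180,20,200,200,3)
crop(t,"t10",280,120,150,150,4)
E
```

```text
time_s: 12.35
position: [0.537, -0.2013, 0.2944]
tool_rot: [[0.986, -0.002, -0.166], [0.166, 0.001, 0.986], [-0.001, -1.0, 0.001]]
ft_force: [-0.9, 0.9, -1.4]
grip_width: 0.0173
```

View pics/w10.png

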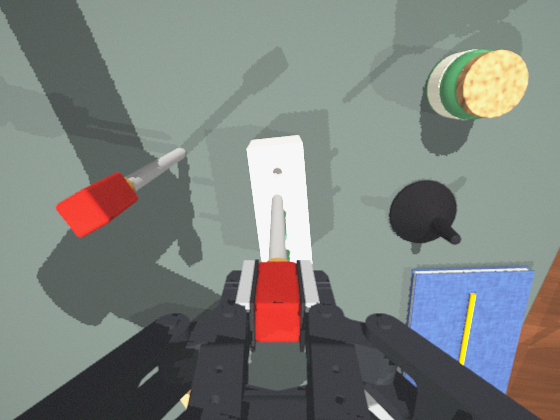

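View pics/s10.png

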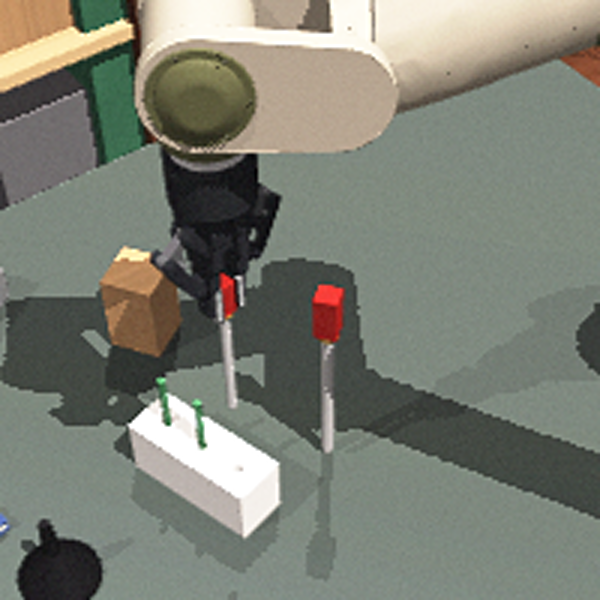

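View pics/t10.png

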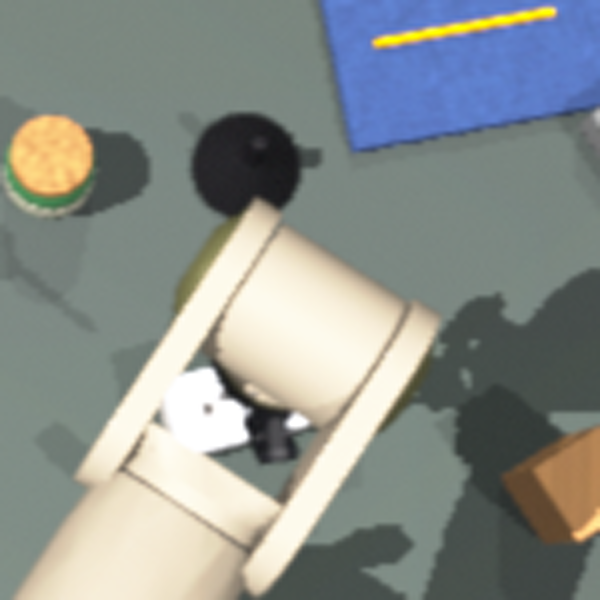

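```bash
python3 - <<'E'
from h import *
s=cam("scene");w=cam("wrist");p=env.observe()["position"]
P=np.array([[p[0],p[1],.1635+h] for h in (0,.03,.06,.09,.13)])
print(proj(s,P).round(1).tolist(),proj(w,P).round(1).tolist())
crop(w,"w11",255,180,50,170,3.5*1,proj(w,P))
crop(s,"s11",235,100,50,70,8,proj(s,P))
crop(w,"w11b",260,185,40,90,6.5)
E
```

```text
[[256.9, 155.7], [256.3, 148.7], [255.6, 141.5], [254.9, 134.0], [254.0, 123.4]] [[276.8, 196.4], [276.7, 207.9], [276.7, 222.1], [276.6, 240.4], [276.5, 274.6]]
```

View pics/w11.png

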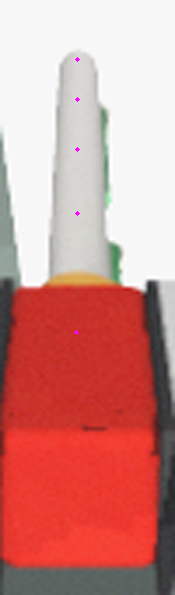

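View pics/s11.png

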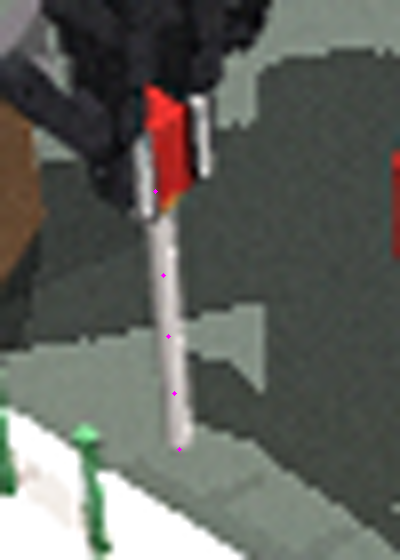

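View pics/w11b.png

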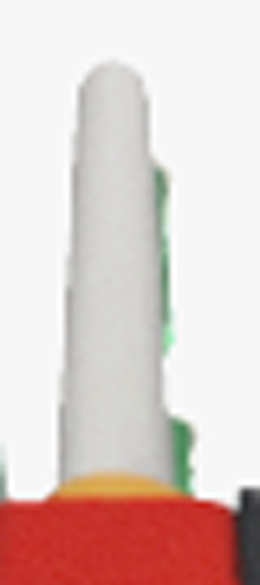

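The rod hangs upright to within about 1 mm, with its tip near z 0.1635. Carry it over the upper bushing.

```bash
python3 -m inch '[[[-1,0.5,3,0,0,0,0],[-1,2,8,0,0,0,0],[-1,3.5,13,0,0,0,0],[-1,4.5,18,0,0,0,0],[-1,6,23,0,0,0,0],[-1,7.2,28,0,0,0,0],[-1,8,32,0,0,0,0],[-1,8.8,34.5,0,0,0,0],[-1,9,35.35,0,0,0,0],[-1,9,35.35,0,0,0,0],[-1,9,35.35,0,0,0,0],[-1,9,35.35,0,0,0,0],[-1,9,35.35,0,0,0,0]]]'
python3 - <<'E'
from h import *
s=cam("scene");w=cam("wrist");t=cam("top");p=env.observe()["position"];print(p)
P=np.array([[p[0],p[1],p[2]-.131+h] for h in (0,.03,.06,.09,.13)]); U=[[.627,.1521,.12]]
for n,c in (("w",w),("s",s),("t",t)): print(n,proj(c,P)[0],proj(c,U))
cv2.imwrite("pics/w12.png",w["frame"][:,:,::-1])
crop(w,"w12b",230,170,90,100,6);crop(s,"s12",250,200,90,100,6);crop(t,"t12",180,130,120,120,5)
E
```

```text
time_s: 14.22
position: [0.6271, 0.1515, 0.2955]
tool_rot: [[0.986, 0.0, -0.165], [0.165, -0.0, 0.986], [0.0, -1.0, -0.0]]
ft_force: [-0.5, -0.4, -1.3]
grip_width: 0.0173
[0.62713091 0.15191507 0.29534874]
w [276.74965588 196.27669887] [[276.6857395 182.7684019]]
s [305.0010227  258.05995422] [[304.45377067 266.01334089]]
t [215.23220638 185.85956537] [[216.80257676 188.24647671]]
```

View pics/w12b.png

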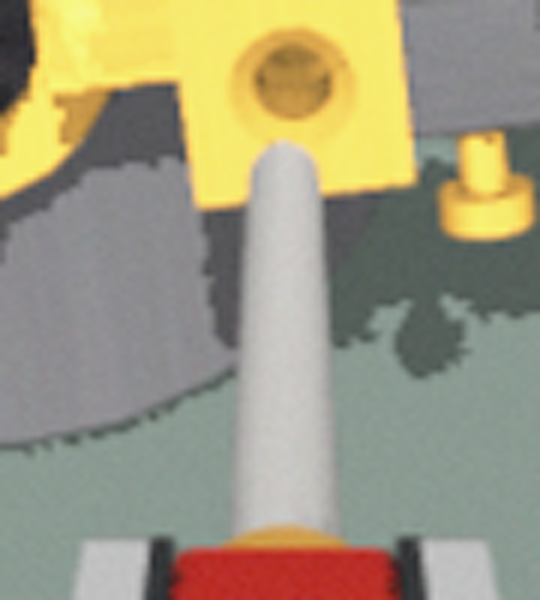

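View pics/s12.png

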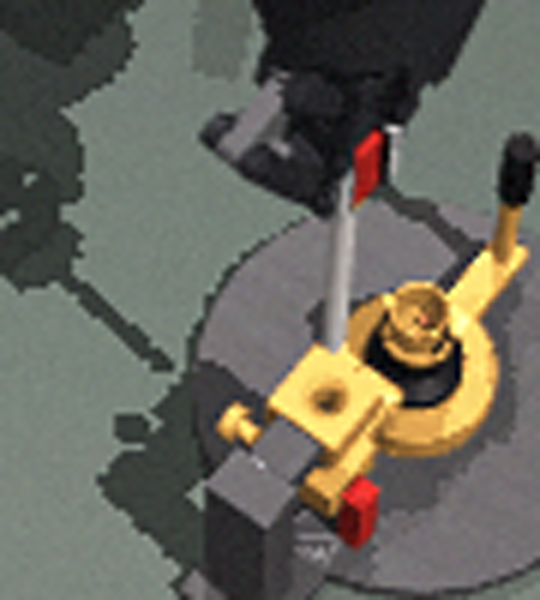

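View pics/w12.png

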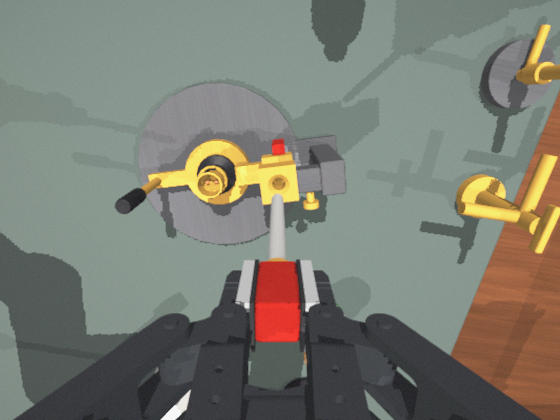

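```bash
python3 - <<'E'
from h import *
s=cam("scene");w=cam("wrist");p=env.observe()["position"]
print("wrist mouth",atz(w,(278.5,183.3),.12),"centre of block corners", "scene mouth",atz(s,(304.3,266.0),.12))
print("wrist tip",atz(w,(276.9,196.3),p[2]-.131),"scene tip",atz(s,(305.3,258.0),p[2]-.131))
crop(s,"s13",290,240,30,35,16);crop(w,"w13",260,165,40,45,13)
E
```

```text
wrist mouth [0.62880312 0.15218863 0.12      ] centre of block corners scene mouth [0.62729943 0.15183797 0.12      ]
wrist tip [0.62724658 0.15223444 0.16433396] scene tip [0.62641941 0.15221103 0.16433396]
```

View pics/s13.png

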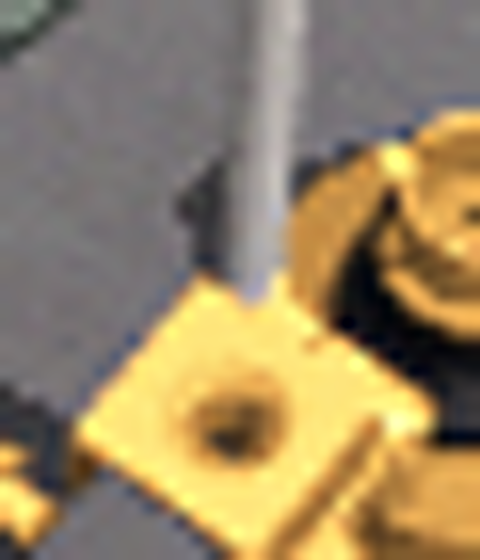

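View pics/w13.png

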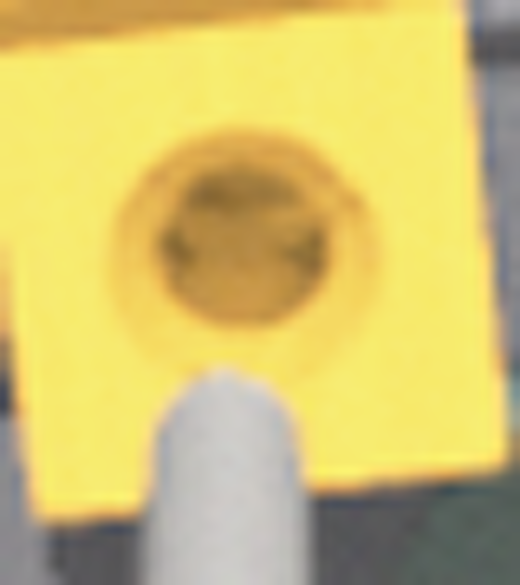

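```bash
python3 -m inch '[[[-1,0.12,-0.04,0,0,0,0],[-1,0.12,-0.04,-1.5,0,0,0],[-1,0.12,-0.04,-3,0,0,0],[-1,0.12,-0.04,-4.2,0,0,0],[-1,0.12,-0.04,-4.2,0,0,0]]]'
python3 - <<'E'
from h import *
s=cam("scene");w=cam("wrist")
crop(s,"s14",270,220,60,60,9);crop(w,"w14",250,170,55,60,9)
E
```

```text
time_s: 15.1
position: [0.6281, 0.1517, 0.2525]
tool_rot: [[0.986, -0.002, -0.166], [0.166, -0.0, 0.986], [-0.002, -1.0, 0.0]]
ft_force: [-0.4, 0.0, -0.8]
grip_width: 0.0174
```

View pics/w14.png

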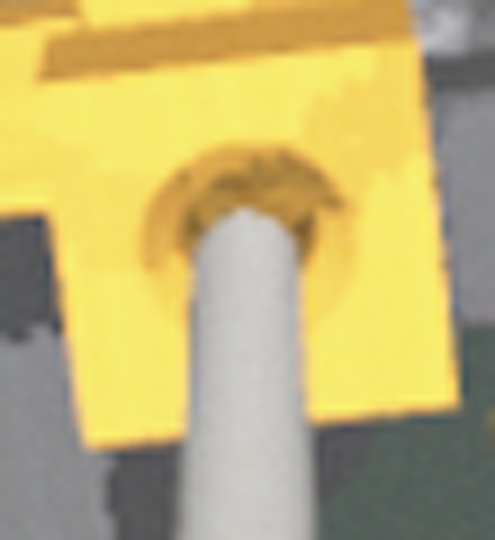

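View pics/s14.png

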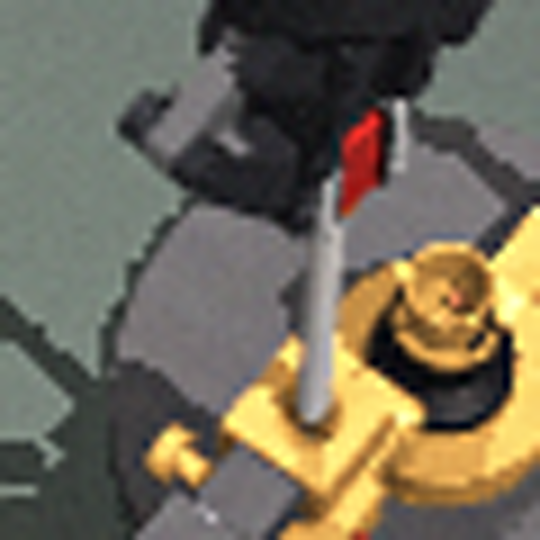

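The tip at (248,210) is centred on the mouth. Descend in small, force-watched steps.

```bash
for i in 1 2 3 4; do python3 -m inch '[[[-1,0,0,-0.5,0,0,0],[-1,0,0,-1,0,0,0]]]' | egrep "posi|force"; done
```

```text
position: [0.6284, 0.1517, 0.2432]
ft_force: [0.0, 0.3, -1.3]
position: [0.6283, 0.1517, 0.2329]
ft_force: [-0.1, -0.2, -0.8]
position: [0.6283, 0.1517, 0.223]
ft_force: [-0.3, -0.4, -0.8]
position: [0.6283, 0.1517, 0.213]
ft_force: [0.4, -0.1, -0.8]
```

```bash
for i in 1 2 3; do python3 -m inch '[[[-1,0,0,-0.5,0,0,0],[-1,0,0,-0.9,0,0,0]]]' | egrep "posi|force"; done
python3 - <<'E'
from h import *
s=cam("scene");w=cam("wrist")
crop(s,"s15",270,220,70,70,8);crop(w,"w15",230,150,90,100,6)
E
```

```text
position: [0.6283, 0.1517, 0.204]
ft_force: [0.4, -0.2, -1.2]
position: [0.6283, 0.1517, 0.195]
ft_force: [0.3, 0.1, -1.3]
position: [0.6283, 0.1517, 0.1859]
ft_force: [-0.7, 0.1, -1.4]
```

View pics/w15.png

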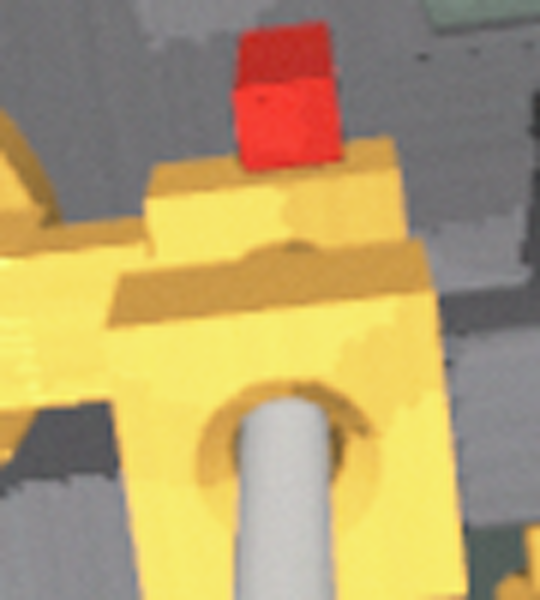

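View pics/s15.png

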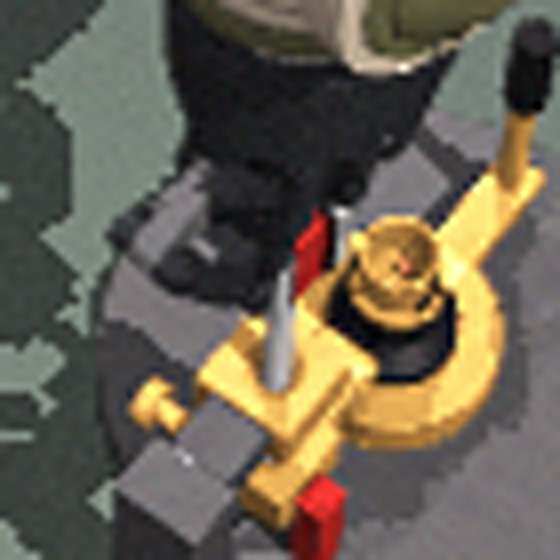

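Tip has entered the lower bushing with no contact force, and the lug is visibly against the red stop. Going down 2.7 cm more.

```bash
for i in 1 2 3; do python3 -m inch '[[[-1,0,0,-0.45,0,0,0],[-1,0,0,-0.9,0,0,0]]]' | egrep "posi|force"; done
python3 -m inch '[[[-1,0,0,0,0,0,0],[-1,0,0,0,0,0,0]]]'
python3 - <<'E'
from h import *
s=cam("scene");w=cam("wrist");t=cam("top");p=env.observe()["position"]
P=np.array([[p[0],p[1],p[2]-.131+h] for h in (0,.017)])
print(proj(s,P),proj(w,P))
crop(s,"s16",270,220,70,80,7);crop(w,"w16",230,130,90,110,5.4);cv2.imwrite("pics/ts16.png",t["frame"][:,:,::-1]);cv2.imwrite("pics/ss16.png",s["frame"][:,:,::-1])
E
```

```text
position: [0.6284, 0.1517, 0.1771]
ft_force: [0.1, -0.4, -1.8]
position: [0.6283, 0.1517, 0.168]
ft_force: [0.1, 0.4, -1.5]
position: [0.6283, 0.1517, 0.159]
ft_force: [-0.9, -0.3, -1.0]
time_s: 18.05
position: [0.6284, 0.1517, 0.1594]
tool_rot: [[0.986, 0.0, -0.166], [0.166, -0.0, 0.986], [0.0, -1.0, -0.0]]
ft_force: [-0.3, 0.2, -1.0]
grip_width: 0.0173
[[302.7873598  280.9128569 ]
 [302.98812448 278.32801546]] [[276.61830509 196.53974797]
 [276.59927665 202.75174753]]
```

View pics/w16.png

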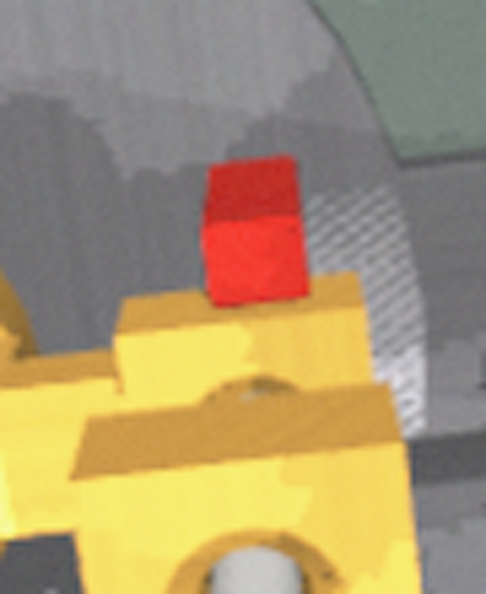

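View pics/s16.png

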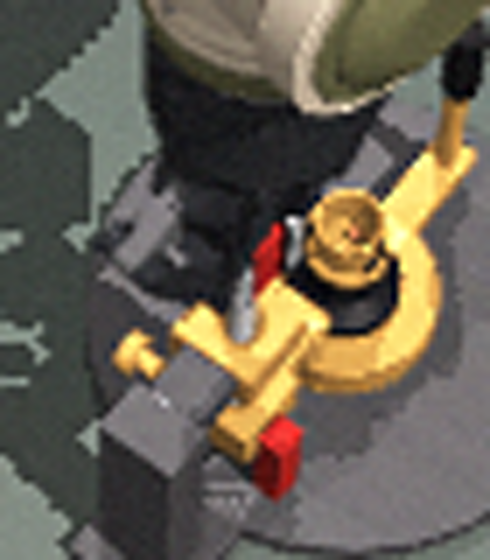

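View pics/ss16.png

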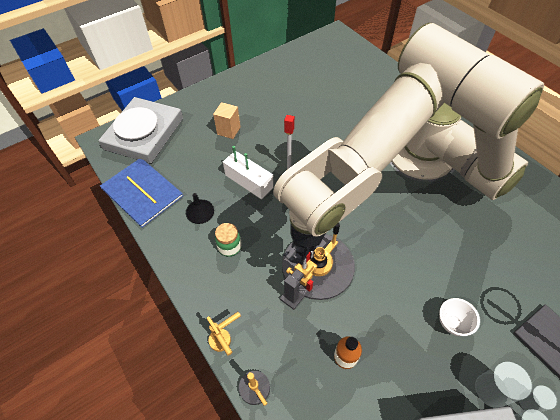

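The wrist view shows the rod through the upper mouth at (255,565) and entering the lower mouth at (252,390), with the lug still against the red stop at (255,300). The scene view shows everything else where it was, and the contact force is about zero. Handing in.

```bash
python3 -c "
from rig import env
print(env.close_job())"
```

```text
the job is handed in; nothing more can be done
None
```

The job is handed in at about 18 s of the 67 s allowed. The lug is against the red stop, and the gripper holds the smaller rod upright through both bushings.

- **Swivel:** I gripped the black handle and turned it counter-clockwise about 49°. It stopped moving while the side force rose to about 25 N, and later pictures show the lug still against the red stop.
- **Rod:** I lifted the smaller red-grip rod out of the rack and lowered it through the upper and lower bushings. The wrist force stayed below 2 N throughout, so nothing rubbed.
- **Depth:** By my calculation the tip is about 28 mm above the bench. That is about 17 mm below the lower bushing and 16 mm above the base plate. No camera sees the tip under the lower bushing, so this comes from the arm's position, the rod's seating depth in the rack and an earlier picture. It is good to about 3 mm.
- **Other things on the bench:** In the last scene picture the tall rod, glass rods and other bystanders stand where they were. That was by eye, not measured.

No check failed. Before insertion the two cameras disagreed by about 1.5 mm on where the upper bushing was, so I shifted about 1.2 mm to compensate.

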